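Set the photometer's pointer to the arrow rider

TASK

Turn the photometer's large bar knob until the pointer on the scale stands opposite the arrow-shaped rider (not the square one), then let go and leave it standing there. Move the pointer only with the knob; do not push it directly.

Things in the scene. Friction and masses are not known exactly. Their poses are not given: they have to be found in the camera images.
- knob_grip (a point): Grip point of the large black bar knob, front middle of the top of a fixed white photometer (250 deep, 270 wide, 60 mm high); on the knob's axis, 93 mm above the bench. Bar 52 long (point x), 16 thick (point y), its top at 106 mm, on a 54 mm disc whose top is at 70 mm; z up. Stays put, 0.05 N m friction. Unused: low round knob 88 mm to the right, flat cover 60 mm to the left.
- knob (a joint): Bar knob angle, rad, -1.5 to 1.5, growing clockwise seen from above; at 0 the bar runs straight from the casing's front to its back. It drives the pointer: 1 rad moves it 50 mm, clockwise to the right as seen from the casing's front (robot's side). At 0 the pointer is at mid-scale. Starts within 0.28 rad of 0.
- pointer: Slim black needle, 5 mm wide, 34 mm long, sliding left and right over the white scale at the back of the photometer's top. Origin at its free end, 66 mm above the bench, 131 mm behind the knob's axis. Its x axis points from the casing's front to its back, towards the riders; y to the left seen from the front, along the scale; z up.
- arrow_rider: Flat steel arrow tab: a triangle 28 wide and 25 mm long on a 12 mm stem, 40 mm overall, 6 mm high, fixed at the scale's far edge 32 to 56 mm left or right of mid-scale, pointing at the pointer's track. Origin at the arrow's point, 60 mm above the bench; axes parallel to the pointer's: aligned when both have the same place along y. The square tab on the other side of mid-scale is not it.

How it is judged:
By the outcome, as a careful person would: the job done as asked, in the order asked, and still so for the second after the job is handed in, with the robot touching nothing.
It also fails if it takes over 32 s, if anything falls off the work surface, if the arm or the gripper's body presses on something with over 40 N, if the wrist force passes 120 N, or if a joint passes its speed limit or range.

ROBOT

A 7-joint arm with a two-finger parallel gripper is mounted at the origin on the work surface. World frame = base frame: x ahead of the robot, y to its left, z up, the work surface at z = 0. Lengths are in mm, angles in rad, forces in N, time in s.
With the tool pointing down it reaches from about 400 to 875 mm from the base axis. Payload 6.5 kg.
Tool frame: the origin (TCP) lies at the very end of the fingers, on their centre line; the grasp point (between the pads) lies 19 mm behind it; z points along the fingers, y is the line along which they close (so a half turn about z gives the same grasp; the last joint's range is limited). The gripper opens to 88 mm and grips with 3 to 60 N. Pads are 18 mm wide; open, the fingers measure 123 mm over their backs; the gripper's body (75 mm by 187 mm) begins 45 mm behind the grasp point.
Start: joints at [-1.353, 0.536, -0.004, 1.538, 0.003, 1.067, -0.071], TCP at [181.999, 623.992, 238.716] pointing down, gripper open.
Joint ranges: [-2.7, 2.7], [-0.37, 2.16], [-1.27, 1.26], [0.24, 2.4], [-1.31, 4.45], [0.19, 1.91], [-2.76, 2.76]. Speed limits (rad/s): [2.39, 2.39, 3.14, 3.14, 3.14, 3.14, 3.14].

INTERFACE

Orientations are given as a unit quaternion [x, y, z, w].
In Python, from cell import get_obs, read_camera, hand_in gives the robot as it stands.
- The arm moves only by the tool arm_command, never from a script. Its argument "rows" is a list of rows, each a list of 3 entries, a list of its own where there are three numbers: the shift along the world's x, y, z in mm, then the turn, a rotation vector about the world's x, y, z in rad, then the closure, from -1 (fully open) to 1 (shut). A call has 1 to 20 rows; each row is the pose to reach, as a shift and turn from the pose commanded when the call began; what a row does not reach only later rows make up. A row lasts 1/12 s, in which the tool goes at most 41.7 mm and 7.16 degrees, less where a joint would pass 70% of its speed; a pose out of reach is approached as far as the arm can. A call with a gripper value outside its range is refused whole. The fingers move at their own pace and stop on an object; the grip force is fixed at half the most. Time passes only in rows, so rows that repeat a pose let the fingers close. It gives the time, the measured TCP pose, the force, the opening and the grip force at its end, in the units of the state.
- get_obs(): the state, without advancing time (a new reading comes with each control period).
- read_camera(name): name is "side" or "top"; returns a dict with "color" (480x640x3 uint8, blue, green, red), "intrinsics" (3x3 intrinsics, pixels), "k1" (the pictures are not rectified: a ray, as slopes to the right and down, at radius r is drawn at 1 + k1 r^2 times it, then the intrinsics apply), "R" (3x3) and "t" (3): a world point X has camera coordinates R X + t. Camera axes: x right, y down, z forward; pixel columns grow to the right and rows downward; lengths in mm; the calibration is good to about 2 mm. A picture is of the moment at which its call begins. There is no depth.
- hand_in(): hands the job in; it is judged then, once.
The state is a dict: "time": time; "joint_positions": joint angles; "qd": joint speeds; "joint_efforts": joint torques, N m; "ee_pos": TCP position; "eef_rot": TCP orientation; "contact_force": force on the tool from outside, world axes, zero at the start; "ft_torque": the same for the moment, N m; "finger_gap": opening from 0.0 (shut) to 1.0 (fully open); "grasp_force": force on a finger pad.
Only numpy, scipy, OpenCV 4.12 (cv2) and the standard library are available. Lean on these libraries where they do the work, as an engineer would, in place of code of your own. Each camera call takes 0.05 s, during which the arm holds its last target. There are 200 camera calls.

## Working session

There is one attempt and no reset: what is moved stays moved. The work goes in short steps, Python scripts to look and compute and a tool call to move; the robot and the scene stay as the last step left them, time stands still between calls to the robot, and variables do not carry over. Pictures are saved under pics/ and viewed, at most 10 in all, crops included, and the job is handed in when it is done.

Besides the shell and the picture viewer there is one more tool, called after ">>>" as a command line: name --argument value ..., lists and objects as JSON in quotes. arm_command: Moves the arm, as the interface text tells. Its arguments: {"type":"object","properties":{"rows":{"type":"array"}},"required":["rows"]}

```bash
mkdir -p pics
cat > h.py <<'E'
import numpy as np, cv2
from cell import get_obs, read_camera, hand_in
def ray(c,u,v):
    K=np.array(c["intrinsics"]);R=np.array(c["R"]);t=np.array(c["t"])
    d=np.array([(u-K[0,2])/K[0,0],(v-K[1,2])/K[1,1]]);s=d.copy()
    for _ in range(30): s=d/(1+c["k1"]*(s@s))
    return -R.T@t, R.T@np.array([s[0],s[1],1])
def onz(c,u,v,z):
    o,d=ray(c,u,v); return o+d*(z-o[2])/d[2]
def pix(c,X):
    p=np.array(c["R"])@np.array(X)+np.array(c["t"]);s=p[:2]/p[2];s=s*(1+c["k1"]*(s@s));K=np.array(c["intrinsics"])
    return K[:2,:2]@s+K[:2,2]
E
python3 - <<'E'
from h import *
for n in("top","side"):
    c=read_camera(n);cv2.imwrite(f"pics/{n}0.png",c["color"]);o,_=ray(c,320,240);print(n,o,c["k1"],np.array(c["R"]).round(2).tolist(),np.array(c["intrinsics"])[0,0])
o=get_obs();print(o["ee_pos"],o["eef_rot"],o["time"],o["finger_gap"])
E
```

```text
top [513.70195913  35.29264822 735.67786464] -0.0773052370353968 [[-0.02, -1.0, -0.03], [-0.99, 0.03, -0.17], [0.17, 0.02, -0.99]] 458.6267750416417
side [ 460.49460494 -386.01674462  658.90221111] -0.055832695153609634 [[0.92, -0.38, -0.0], [-0.3, -0.7, -0.65], [0.25, 0.6, -0.76]] 594.5906941611723
[181.87371706 623.48557587 237.92953545] [ 1.41396092e-01  9.89952816e-01 -7.51809270e-04 -4.10222543e-05] 0.1 0.9968069744269396
```

View pics/top0.png

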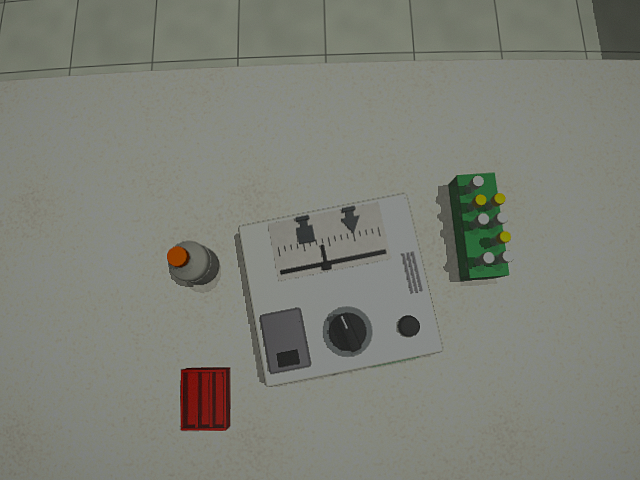

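View pics/side0.png

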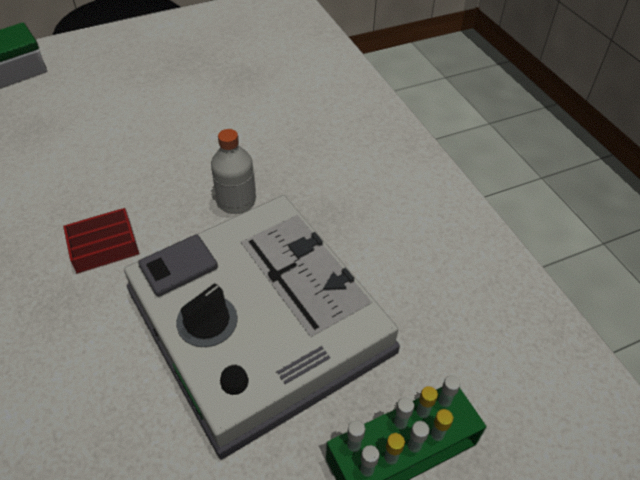

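The top view shows the knob at about (347,331), the needle at about (325,256), and the arrow rider on the right with its point at about (353,234). The square rider is on the left. I'll enlarge this area.

Run:
```python
from h import *
im=cv2.imread("pics/top0.png")
cv2.imwrite("pics/crop0.png",cv2.resize(im[195:365,230:445],None,fx=3.5,fy=3.5,interpolation=cv2.INTER_CUBIC))
```

```text
(no output)
```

View pics/crop0.png

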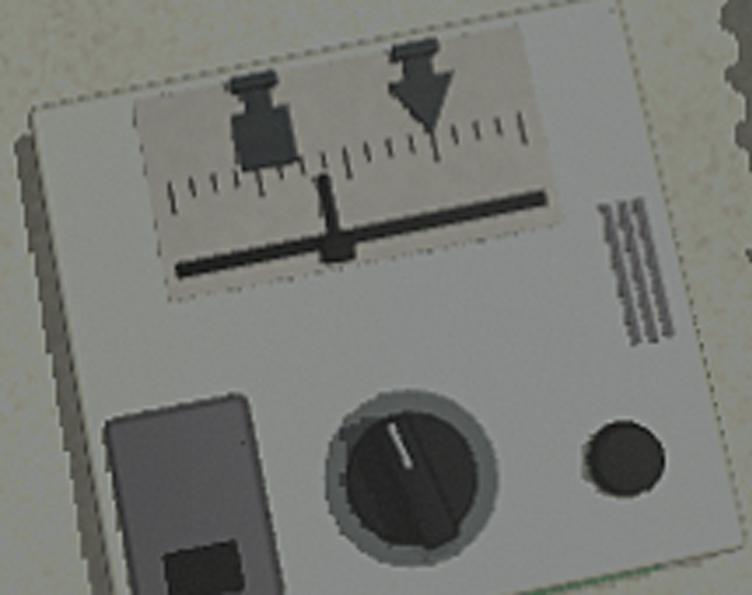

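```bash
cat >> h.py <<'E'
def C(p): return (p[0]+.5)/3.5-.5+230,(p[1]+.5)/3.5-.5+195
E
python3 - <<'E'
from h import *
c=read_camera("top")
P=lambda p,z:onz(c,*C(p),z)[:2]
l,r=P((177,270),62),P((547,198),62)
yv=(l-r);print("track len",np.linalg.norm(yv));yv/=np.linalg.norm(yv);xv=np.array([yv[1],-yv[0]])
print("yaw track",np.arctan2(xv[1],xv[0]))
fl,bl,br=P((742,545),60),P((33,105),60),P((617,5),60)
print("yaw edges",np.arctan2(*(bl-br)[::-1])-np.pi/2,np.arctan2(*(br-fl)[::-1]),np.linalg.norm(bl-br),np.linalg.norm(br-fl))
k=P((411,478),68);tip=P((322,177),66);ar=P((432,133),65)
print("knob",k,"tip",tip,"arrow",ar)
for n,q in(("tip",tip),("arrow",ar)):print(n,"x,y rel knob",(q-k)@xv,(q-k)@yv)
print("mid track",((l+r)/2-k)@yv,((l+r)/2-k)@xv)
a,b=P((391,424),106),P((409,467),106);d=a-b;print("bar yaw",np.arctan2(d[1],d[0]),a,b)
print(get_obs()["ee_pos"])
im=c["color"]
# bar knob angle from tip
E
```

```text
track len 159.2176237093295
yaw track 0.168202391712795
yaw edges 0.14612365432241803 0.17046029996701093 256.34160816083374 232.96772001216715
knob [490.84778516   7.41661957] tip [616.50586466  40.81366663] arrow [634.31852981  -6.26260365]
tip x,y rel knob 129.4757168473471 11.88925748124241
arrow x,y rel knob 139.1559407940189 -37.504664487021074
mid track -0.19848671546572502 102.91561481210286
bar yaw 0.3708616128636656 [512.93498086  16.09217079] [496.35035709   9.64316147]
[181.9119027  623.57307242 238.05913153]
```

>>> arm_command --rows '[[[35, -70, 0], [0, 0, 0.1], -0.2], [[309, -616.5, -40], [0, 0, 0.684], -0.2], [[309, -616.5, -40], [0, 0, 0.684], -0.2], [[309, -616.5, -40], [0, 0, 0.684], -0.2], [[309, -616.5, -40], [0, 0, 0.684], -0.2], [[309, -616.5, -40], [0, 0, 0.684], -0.2], [[309, -616.5, -40], [0, 0, 0.684], -0.2], [[309, -616.5, -40], [0, 0, 0.684], -0.2], [[309, -616.5, -40], [0, 0, 0.684], -0.2], [[309, -616.5, -40], [0, 0, 0.684], -0.2], [[309, -616.5, -40], [0, 0, 0.684], -0.2], [[309, -616.5, -40], [0, 0, 0.684], -0.2], [[309, -616.5, -40], [0, 0, 0.684], -0.2], [[309, -616.5, -40], [0, 0, 0.684], -0.2], [[309, -616.5, -40], [0, 0, 0.684], -0.2], [[309, -616.5, -40], [0, 0, 0.684], -0.2], [[309, -616.5, -40], [0, 0, 0.684], -0.2], [[309, -616.5, -40], [0, 0, 0.684], -0.2], [[309, -616.5, -40], [0, 0, 0.684], -0.2], [[309, -616.5, -40], [0, 0, 0.684], -0.2]]'

```text
time: 1.82
ee_pos: [490.5, 8.4, 198.5]
eef_rot: [-0.199, 0.98, 0.0, -0.0]
contact_force: [-0.8, 0.1, 0.0]
finger_gap: 0.602
grasp_force: 0.0
```

>>> arm_command --rows '[[[0, 0, -30], [0, 0, 0], -0.2], [[0, 0, -60], [0, 0, 0], -0.2], [[0, 0, -80], [0, 0, 0], -0.2], [[0, 0, -95], [0, 0, 0], -0.2], [[0, 0, -105], [0, 0, 0], -0.2], [[0, 0, -115], [0, 0, 0], -0.2], [[0, 0, -122], [0, 0, 0], -0.2], [[0, 0, -122], [0, 0, 0], -0.2], [[0, 0, -122], [0, 0, 0], -0.2]]'

```text
time: 2.57
ee_pos: [491.1, 7.7, 76.9]
eef_rot: [-0.199, 0.98, 0.0, 0.0]
contact_force: [-0.6, 0.0, 0.4]
finger_gap: 0.595
grasp_force: 0.0
```

Run:
```python
from h import *
o=get_obs();print(o["ee_pos"],o["contact_force"],o["joint_positions"])
c=read_camera("side");cv2.imwrite("pics/side1.png",c["color"])
```

```text
[491.13577785   7.74915007  76.9269727 ] [-0.5897318   0.03385718  0.35824829] [-0.19391923  0.53022035  0.10772619  2.06396659 -0.10407407  0.55217404
  1.95910392]
```

View pics/side1.png

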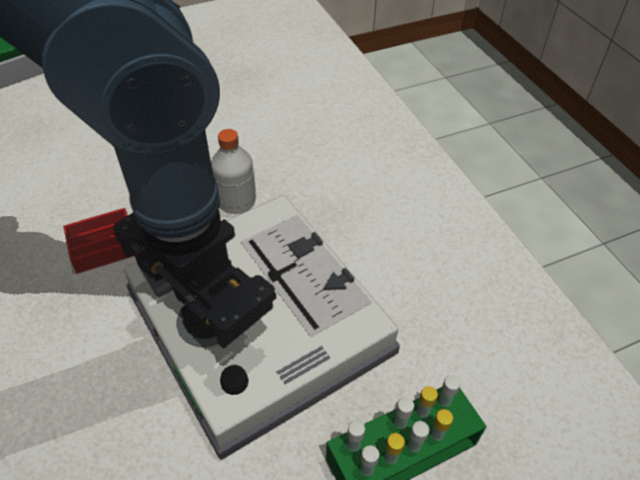

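The fingers are around the bar, at about (210,310), and clear of everything else. The pointer at (283,271) and the arrow at (327,288) can both be seen from the side. Next I close and check.

>>> arm_command --rows '[[[0, 0, 0], [0, 0, 0], 1], [[0, 0, 0], [0, 0, 0], 1], [[0, 0, 0], [0, 0, 0], 1], [[0, 0, 0], [0, 0, 0], 1], [[0, 0, 0], [0, 0, 0], 1], [[0, 0, 0], [0, 0, 0], 1], [[0, 0, 0], [0, 0, 0], 1], [[0, 0, 0], [0, 0, 0], 1]]'

```text
time: 3.28
ee_pos: [491.1, 7.5, 76.8]
eef_rot: [-0.199, 0.98, -0.0, 0.0]
contact_force: [0.4, 0.1, 1.7]
finger_gap: 0.182
grasp_force: 30.0
```

>>> arm_command --rows '[[[0, 0, 0], [0, 0, -0.06], 1], [[0, 0, 0], [0, 0, -0.14], 1], [[0, 0, 0], [0, 0, -0.22], 1], [[0, 0, 0], [0, 0, -0.3], 1], [[0, 0, 0], [0, 0, -0.38], 1], [[0, 0, 0], [0, 0, -0.46], 1], [[0, 0, 0], [0, 0, -0.54], 1], [[0, 0, 0], [0, 0, -0.62], 1], [[0, 0, 0], [0, 0, -0.7], 1], [[0, 0, 0], [0, 0, -0.78], 1], [[0, 0, 0], [0, 0, -0.86], 1], [[0, 0, 0], [0, 0, -0.92], 1], [[0, 0, 0], [0, 0, -0.96], 1], [[0, 0, 0], [0, 0, -0.98], 1], [[0, 0, 0], [0, 0, -0.98], 1], [[0, 0, 0], [0, 0, -0.98], 1]]'

```text
time: 4.62
ee_pos: [491.2, 8.4, 76.8]
eef_rot: [0.285, 0.959, 0.0, -0.0]
contact_force: [-0.4, 4.0, 1.8]
finger_gap: 0.177
grasp_force: 30.0
```

Run:
```python
from h import *
o=get_obs();print(o["ee_pos"],o["eef_rot"],o["contact_force"],o["ft_torque"])
a=read_camera("top")["color"];c=read_camera("side")["color"]
r=lambda i,f:cv2.resize(i,None,fx=f,fy=f,interpolation=cv2.INTER_CUBIC)
cv2.imwrite("pics/t2.png",r(a[195:285,260:400],5));cv2.imwrite("pics/s2.png",r(c[205:345,230:390],4))
cv2.imwrite("pics/t2full.png",a)
```

```text
[491.19055273   8.42219226  76.81226282] [ 2.85053785e-01  9.58511392e-01  4.99980013e-04 -2.23644906e-05] [-0.41599977  4.00488354  1.78438482] [ 0.94118989 -0.0156901  -0.0184187 ]
```

View pics/s2.png

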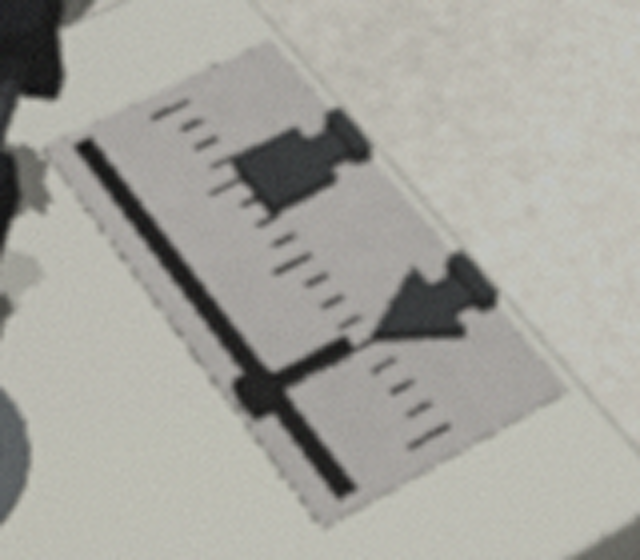

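View pics/t2.png

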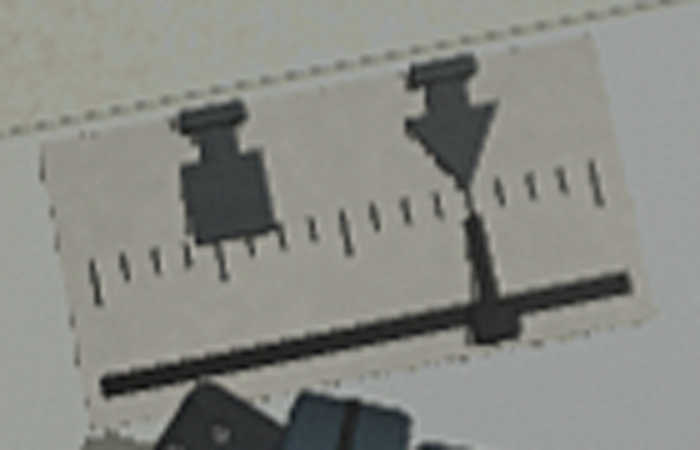

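The pointer is nearly opposite the arrow: top crop needle end at (474,214), arrow point at (466,185). I'll measure the remaining offset by sampling the z=66 plane in casing axes.

```bash
cat > m.py <<'E'
from h import *
K=np.array([490.85,7.42]);yaw=0.168
xv=np.array([np.cos(yaw),np.sin(yaw)]);yv=np.array([-xv[1],xv[0]])
for n in("top","side"):
    c=read_camera(n)
    for z in (66,):
        xs=np.arange(95,182,.5);ys=np.arange(-5,-70,-.2)
        m=np.array([[pix(c,[*(K+x*xv+y*yv),z]) for y in ys] for x in xs],np.float32)
        g=cv2.remap(cv2.cvtColor(c["color"],cv2.COLOR_BGR2GRAY),m[...,0],m[...,1],cv2.INTER_CUBIC).astype(float)
        cv2.imwrite(f"pics/rect_{n}.png",cv2.resize(g[::-1].astype(np.uint8),None,fx=1.5,fy=3.75))
        bg=np.median(g);w=np.clip((bg-g)/bg-.35,0,None)
        print(n,z,bg)
        for i in range(0,len(xs),5):
            s=w[i];s=s*(abs(ys+37)<18)
            if s.sum()>1:
                on=ys[s>.0];print(xs[i],"cen %.2f  edges %.1f %.1f"%((s*ys).sum()/s.sum(),on.max(),on.min()))
E
python3 m.py
```

```text
top 66 148.0
95.0 cen -36.39  edges -27.8 -44.2
97.5 cen -36.70  edges -28.6 -44.6
100.0 cen -35.94  edges -19.0 -54.8
102.5 cen -36.65  edges -19.0 -54.8
105.0 cen -37.04  edges -19.0 -54.8
107.5 cen -36.75  edges -32.4 -40.0
110.0 cen -37.03  edges -32.6 -40.2
112.5 cen -36.58  edges -33.2 -39.6
115.0 cen -36.77  edges -33.8 -39.8
117.5 cen -36.92  edges -34.0 -40.0
120.0 cen -36.40  edges -33.0 -39.6
122.5 cen -36.74  edges -33.8 -39.8
125.0 cen -36.90  edges -34.2 -40.0
127.5 cen -36.79  edges -34.2 -39.6
130.0 cen -37.00  edges -34.4 -39.6
132.5 cen -37.38  edges -36.6 -38.0
135.0 cen -35.32  edges -19.0 -47.2
137.5 cen -36.98  edges -19.0 -47.2
140.0 cen -36.97  edges -34.6 -46.8
142.5 cen -36.64  edges -34.4 -39.4
145.0 cen -36.36  edges -32.4 -40.6
147.5 cen -35.75  edges -30.6 -42.2
150.0 cen -35.82  edges -29.6 -43.6
152.5 cen -35.87  edges -27.6 -44.8
155.0 cen -36.38  edges -27.0 -46.4
157.5 cen -36.22  edges -24.6 -47.6
160.0 cen -35.81  edges -23.0 -49.4
162.5 cen -36.25  edges -23.2 -50.6
165.0 cen -36.41  edges -30.2 -43.0
167.5 cen -36.15  edges -30.4 -43.0
170.0 cen
[... 598 characters left out ...]
dges -31.4 -38.6
127.5 cen -34.87  edges -31.4 -38.6
130.0 cen -34.89  edges -31.4 -38.6
132.5 cen -34.66  edges -31.4 -38.0
142.5 cen -36.92  edges -34.8 -39.2
145.0 cen -37.18  edges -33.4 -40.8
147.5 cen -37.23  edges -31.8 -42.2
150.0 cen -37.05  edges -30.6 -43.2
152.5 cen -37.11  edges -28.4 -44.8
155.0 cen -36.89  edges -27.4 -46.0
157.5 cen -37.34  edges -26.2 -47.6
160.0 cen -37.10  edges -24.2 -49.0
162.5 cen -37.17  edges -23.0 -50.6
165.0 cen -36.63  edges -22.0 -50.6
167.5 cen -36.53  edges -29.6 -43.4
170.0 cen -36.40  edges -29.8 -43.0
172.5 cen -36.48  edges -29.4 -43.4
175.0 cen -36.47  edges -26.0 -46.8
177.5 cen -35.77  edges -24.2 -47.0
180.0 cen -34.82  edges -23.8 -45.6
```

Allowing for the needle's top sitting about 4 mm above the arrow's, which fits both views, the offset is within about 0.3 mm. I'll release, lift straight up and check again.

>>> arm_command --rows '[[[0, 0, 0], [0, 0, -9.8e-10], -0.2], [[0, 0, 0], [0, 0, 0], -0.2], [[0, 0, 0], [0, 0, 0], -0.2], [[0, 0, 0], [0, 0, 0], -0.2], [[0, 0, 0], [0, 0, 0], -0.2], [[0, 0, 0], [0, 0, 0], -0.2], [[0, 0, 15], [0, 0, 0], -0.2], [[0, 0, 40], [0, 0, 0], -0.2], [[0, 0, 70], [0, 0, 0], -0.2], [[0, 0, 100], [0, 0, 0], -0.2], [[-30, 30, 130], [0, 0, 0], -0.2], [[-50, 60, 150], [0, 0, 0], -0.2], [[-50, 100, 150], [0, 0, 0], -0.2], [[-50, 140, 150], [0, 0, 0], -0.2], [[-50, 180, 150], [0, 0, 0], -0.2], [[-50, 220, 150], [0, 0, 0], -0.2], [[-50, 250, 150], [0, 0, 0], -0.2], [[-50, 250, 150], [0, 0, 0], -0.2], [[-50, 250, 150], [0, 0, 0], -0.2]]'

```text
time: 6.4
ee_pos: [440.5, 258.9, 226.4]
eef_rot: [0.284, 0.959, -0.0, -0.0]
contact_force: [0.1, -0.3, -0.2]
finger_gap: 0.602
grasp_force: 0.0
```

```bash
python3 m.py | awk '/top|side/{print} $1>=110&&$1<=170{print}' | awk '{print $1,$3}' | paste -sd' '
python3 - <<'E'
from h import *
c=read_camera("top")["color"]
cv2.imwrite("pics/t3.png",cv2.resize(c[195:365,260:400],None,fx=3.5,fy=3.5,interpolation=cv2.INTER_CUBIC))
E
```

```text
top 132.0 110.0 -37.04 112.5 -36.62 115.0 -36.82 117.5 -36.88 120.0 -36.37 122.5 -36.70 125.0 -36.92 127.5 -36.82 130.0 -36.97 135.0 -35.58 137.5 -36.84 140.0 -37.04 142.5 -36.63 145.0 -36.29 147.5 -35.83 150.0 -35.87 152.5 -35.93 155.0 -36.41 157.5 -36.28 160.0 -35.88 162.5 -36.32 165.0 -36.36 167.5 -36.20 170.0 -36.57 side 123.0 110.0 -34.87 112.5 -35.06 115.0 -34.90 117.5 -34.84 120.0 -34.80 122.5 -34.98 125.0 -35.11 127.5 -34.83 130.0 -34.83 132.5 -34.62 142.5 -36.97 145.0 -37.19 147.5 -37.16 150.0 -37.18 152.5 -37.08 155.0 -37.04 157.5 -37.36 160.0 -37.00 162.5 -37.10 165.0 -36.74 167.5 -36.61 170.0 -36.41
```

View pics/t3.png

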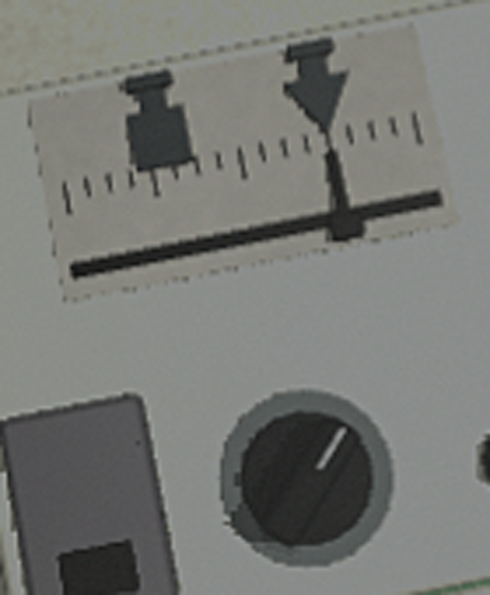

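The needle end, at (331,150) in this crop, still stands opposite the arrow point at (326,130). The readings didn't change on release.

```bash
python3 -c "
from cell import hand_in;print(hand_in())"
```

```text
the job is handed in; nothing more can be done
None
```

I turned the knob about 0.98 rad clockwise, which left the pointer opposite the arrow rider to within about 0.3 mm by my camera measurements; I then let go, moved the arm clear and handed the job in at about 7 s, with no verdict shown.

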